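Sound the tower shaft and fit the right tower

ROBOT

A 6-joint arm with a two-finger parallel gripper is mounted at the origin on the work surface. World frame = base frame: x ahead of the robot, y to its left, z up, the work surface at z = 0. Lengths are in m, angles in rad, forces in N, time in s.
With the tool pointing down it reaches from about 0.35 to 0.85 m from the base axis. Payload 8.1 kg.
Tool frame: the origin (TCP) lies on the mounting face of the last link; the fingertips stand 186 mm ahead of it and the grasp point (between the pads) lies 167 mm ahead of it (robot.finger_overhang is the distance from the TCP to the fingertips, in m); z points along the fingers, y is the line along which they close (so a half turn about z gives the same grasp; the last joint's range is limited). The gripper opens to 93 mm and grips with 3 to 60 N. Pads are 15 mm wide; open, the fingers measure 128 mm over their backs; the gripper's body (75 mm by 188 mm) begins 65 mm behind the grasp point.
Start: joints at [-1.31, 0.13, 1.488, -0, 1.523, -0.085], TCP at [0.203, -0.564, 0.405] pointing down, gripper open.
Joint ranges: [-2.96, 2.96], [-0.89, 2.26], [0.02, 2.5], [-1.34, 4.48], [0, 2.73], [-2.66, 2.66]. Speed limits (rad/s): [2.39, 2.39, 2.79, 3.14, 3.14, 3.14].

INTERFACE

Orientations are given as a rotation vector (axis times angle).
In Python, from plant import readout, read_camera, get_calibration, job, robot gives the robot as it stands.
- The arm moves only by the shell command python3 -m handwheel 'ROWS' [FORCE]. ROWS is JSON, a list of rows, each a list of 5 numbers: the shift along the world's x, y, z in cm, then the turn about the world's z in rad, then the closure, from 0 (fully open) to 1 (shut). In form: [[tx, ty, tz, spin, gripper], ...]. A call has 1 to 10 rows; each row shifts and turns the commanded pose from where the row before left it; what a row does not reach is not made up. A row lasts 1/8 s, in which the tool goes at most 62.5 mm and 10.7 degrees, less where a joint would pass 70% of its speed; a pose out of reach is approached as far as the arm can. A call is refused whole if a number of a shift passes 6.25 or a number of a turn 0.188, either way. A call with a gripper value outside its range is refused whole. The fingers move at their own pace and stop on an object; FORCE is the grip in N (left out, the last holds). Time passes only in rows, so rows that do not move let the fingers close. It gives the time, the measured TCP pose, the force, the opening and the grip force at its end, in the units of the state.
- readout.read_state(): the state, without advancing time (a new reading comes with each control period).
- read_camera(name): name is "side" or "top"; returns the picture (480x640x3 uint8, red, green, blue); there is no depth.
- get_calibration(name): a dict with "fovy" (degrees; the focal length in pixels is half the picture's height over the tangent of half this angle, whatever the lens; pixels are square), "cx", "cy" (the principal point, pixels), "pose" (4x4, takes a point from camera to world coordinates). Camera axes: x right, y down, z forward; pixel columns grow to the right and rows downward; lengths in m; the calibration is good to about 2 mm. A picture is of the moment at which its call begins. get_calibration takes no time and is no camera call.
- job.close_job(): hands the job in; it is judged then, once.
The state is a dict: "t": time; "q": joint angles; "dq": joint speeds; "joint_torque": joint torques, N m; "tool_pos": TCP position; "orientation": TCP orientation; "force": force on the tool from outside, world axes, zero at the start; "wrist_torque": the same for the moment, N m; "opening": finger opening in m; "gripper_force": force on a finger pad.
Only numpy, scipy, OpenCV 4.12 (cv2) and the standard library are available. Lean on these libraries where they do the work, as an engineer would, in place of code of your own. Each camera call takes 0.05 s, during which the arm holds its last target. There are 200 camera calls.

TASK

Take the depth rod from its stand, lower it into the square shaft of the white terrain model and let its tip rest on the shaft's floor for a moment to find the depth, then put the rod back in its stand. Then take from the green mat only the one tower that will stand on that floor with its roof level with the blue-roofed twin tower, lower it gently to the floor of the shaft without dropping it, and let go. Leave the other two towers, the glue bottle, the spray can and the pot where they are and upright.

Things in the scene. Friction and masses are not known exactly. Their poses are not given: they have to be found in the camera images.
- terrain: fixed terrain model of white card, about 200 x 200 mm, origin at the centre of its underside. Flat plateau 80 mm above the table, x -100..+60, y -70..+70 mm, lower terraces outside. Timber ramparts 15 mm high along its edges at x -93, y +63 and y -63 mm; a plywood gatehouse 45 mm high stands on the plateau at x +32..+58, y -20..+60 mm
- shaft_mouth (a point): centre of the mouth of the blind square shaft in the plateau, level with the plateau's surface, at (-20, 0, 80) mm of the terrain model. The shaft is 34 x 34 mm, outlined in black, its sides along x and y of this frame, straight walls; its flat floor lies 40, 55 or 70 mm below the mouth, which differs from case to case and is not told: it must be measured
- twin_roof (a point): centre of the flat blue roof of the fixed twin tower (28 mm square), 60 mm above the plateau, at (42, -50) mm of the terrain model
- mat: fixed green cutting mat 220 x 250 x 3 mm lying on the table; origin at the centre of its underside, x along its short side. The three towers stand on it in a row along its y axis at y = -80, 0 and +80 mm in any order, each turned a little
- tower_white: white-roofed model tower: upright light-wood square bar 28 x 28 mm, 100 mm tall overall, about 60 g, the top 8 mm coloured white. Loose, standing on the cutting mat. Origin at the centre of its foot, z up the bar, x and y square to its faces. Fits a shaft 40 mm deep.
- tower_red: red-roofed model tower: upright light-wood square bar 28 x 28 mm, 115 mm tall overall, about 60 g, the top 8 mm coloured red. Loose, standing on the cutting mat. Origin at the centre of its foot, z up the bar, x and y square to its faces. Fits a shaft 55 mm deep.
- tower_black: black-roofed model tower: upright light-wood square bar 28 x 28 mm, 130 mm tall overall, about 60 g, the top 8 mm coloured black. Loose, standing on the cutting mat. Origin at the centre of its foot, z up the bar, x and y square to its faces. Fits a shaft 70 mm deep.
- tower_white_roof (a point): centre of the top face of the white-roofed tower
- tower_red_roof (a point): centre of the top face of the red-roofed tower
- tower_black_roof (a point): centre of the top face of the black-roofed tower
- rod: depth rod, loose, 160 mm long, 70 g: steel rod 12 mm in diameter with a flat end, from the tip to 110 mm above it, then an orange handle 16 mm square and 50 mm long. Origin at the centre of the tip, z up the rod, x and y square to the handle's faces. Starts upright in its stand with the handle up
- rod_stand: fixed dark wooden stand for the rod, 52 x 52 x 60 mm, origin at the centre of its underside
- stand_mouth (a point): centre of the mouth of the stand's square hole, 20 x 20 mm and 50 mm deep, in its top, 60 mm above the table; the rod rests in it on the hole's floor
- spray_can: bystander: spray can with an orange label, 48 mm in diameter, 140 mm high, standing on the mat on the +x side of the towers; origin at the centre of its base
- glue_pot: bystander: open white plastic pot, 54 mm in diameter, 45 mm high, standing on the mat on the -x side of the towers; origin at the centre of its base
- glue_bottle: bystander: white glue bottle with a blue cap, 58 mm in diameter, 165 mm high, standing on the table; origin at the centre of its base

How it is judged:
On the way, in this order (a step that is already met when the one before it is completed fails the run):
1. the rod's tip rests in the shaft, within 4 mm of one of the three possible floor depths (40, 55, 70 mm) for 0.2 s (horizontal distance between rod and shaft_mouth below 0.018 m and (z of rod in the frame of shaft_mouth between -0.044 and -0.036 m or z of rod in the frame of shaft_mouth between -0.059 and -0.051 m or z of rod in the frame of shaft_mouth between -0.074 and -0.066 m) and linear speed of rod below 0.015 m/s), for 0.2 s.
2. the rod stands in its stand again (horizontal distance between rod and stand_mouth below 0.012 m and z of rod in the frame of stand_mouth below -0.04 m and angle between rod's own z axis and vertical below 0.25 rad and linear speed of rod below 0.03 m/s), for 0.1 s.
At the end, for the whole second after the job is handed in: One tower stands released and at rest in the shaft: within 8 mm of its centre, 0.08 rad of upright, roof 60 mm (within 4 mm) above the plateau, level with the twin. The rod is in its stand: tip within 12 mm of the hole's centre, over 40 mm down, within 0.25 rad of upright (all of step 2 and ((horizontal distance between tower_white and shaft_mouth below 0.008 m and z of tower_white_roof in the frame of shaft_mouth between 0.056 and 0.064 m and angle between tower_white's own z axis and vertical below 0.08 rad and linear speed of tower_white below 0.02 m/s) or (horizontal distance between tower_red and shaft_mouth below 0.008 m and z of tower_red_roof in the frame of shaft_mouth between 0.056 and 0.064 m and angle between tower_red's own z axis and vertical below 0.08 rad and linear speed of tower_red below 0.02 m/s) or (horizontal distance between tower_black and shaft_mouth below 0.008 m and z of tower_black_roof in the frame of shaft_mouth between 0.056 and 0.064 m and angle between tower_black's own z axis and vertical below 0.08 rad and linear speed of tower_black below 0.02 m/s))); the robot touches nothing.
It fails at once if more than one tower is moved by over 30 mm (no trying of towers) (distance of each of tower_white, tower_red from where it was at the start of the episode above 0.03 m or distance of each of tower_white, tower_black from where it was at the start of the episode above 0.03 m or distance of each of tower_red, tower_black from where it was at the start of the episode above 0.03 m).
It fails at once if a tower left on the mat is knocked over (tilted over 0.5 rad while less than 60 mm high) ((angle between tower_white's own z axis and vertical above 0.5 rad and height (world z) of tower_white below 0.06 m) or (angle between tower_red's own z axis and vertical above 0.5 rad and height (world z) of tower_red below 0.06 m) or (angle between tower_black's own z axis and vertical above 0.5 rad and height (world z) of tower_black below 0.06 m)).
It fails at once if a tower drops in the shaft (faster than 0.45 m/s with its foot below the mouth) ((horizontal distance between tower_white and shaft_mouth below 0.02 m and z of tower_white in the frame of shaft_mouth below -0.003 m and linear speed of tower_white above 0.45 m/s) or (horizontal distance between tower_red and shaft_mouth below 0.02 m and z of tower_red in the frame of shaft_mouth below -0.003 m and linear speed of tower_red above 0.45 m/s) or (horizontal distance between tower_black and shaft_mouth below 0.02 m and z of tower_black in the frame of shaft_mouth below -0.003 m and linear speed of tower_black above 0.45 m/s)).
It fails at once if the glue bottle, spray can or pot is moved by over 25 mm or tilted over 0.4 rad (distance of any of glue_bottle, spray_can, glue_pot from where it was at the start of the episode above 0.025 m or angle between any of glue_bottle, spray_can, glue_pot's own z axis and vertical above 0.4 rad).
It also fails if it takes over 59 s, if anything falls off the work surface, if the arm or the gripper's body presses on something with over 40 N, if the wrist force passes 120 N, or if a joint passes its speed limit or range.

## Working session

There is one attempt and no reset: what is moved stays moved. The work goes in short steps, Python scripts to look and compute and a shell command to move; the robot and the scene stay as the last step left them, time stands still between calls to the robot, and variables do not carry over. Pictures are saved under pics/ and viewed, at most 10 in all, crops included, and the job is handed in when it is done.

```bash
ls; mkdir -p pics
python3 - <<'E'
from plant import readout, read_camera, get_calibration
import cv2
for n in("top","side"):
    cv2.imwrite(f"pics/{n}0.png",read_camera(n)[:,:,::-1]); c=get_calibration(n); print(n,c)
print(readout.read_state())
E
```

```text
pics
top {'fovy': 48.30325276407366, 'cx': 323.56945042437013, 'cy': 235.03083164385268, 'pose': array([[ 6.09298324e-03, -9.81929793e-01,  1.89147448e-01,
         3.93309166e-01],
       [-9.99492271e-01, -6.44124764e-05,  3.18621329e-02,
        -4.46057443e-03],
       [-3.12741941e-02, -1.89245548e-01, -9.81431632e-01,
         1.10635432e+00],
       [ 0.00000000e+00,  0.00000000e+00,  0.00000000e+00,
         1.00000000e+00]])}
side {'fovy': 53.92379856847639, 'cx': 328.01554022620905, 'cy': 240.78442466470443, 'pose': array([[-0.99911765, -0.02026432,  0.03678704,  0.53568292],
       [-0.03920801,  0.76401084, -0.644011  ,  0.51871866],
       [-0.01505526, -0.6448851 , -0.76413124,  0.71388551],
       [ 0.        ,  0.        ,  0.        ,  1.        ]])}
{'t': 0.1, 'q': array([-1.31040664e+00,  1.31085027e-01,  1.48918995e+00, -1.99293794e-05,
        1.52299419e+00, -8.54217576e-02]), 'dq': array([-0.00047317, -0.00215189, -0.00268547,  0.00082421, -0.00067618,
        0.00013052]), 'joint_torque': array([ 7.67611145e-04, -5.61340535e+01, -4.93095088e+01,  7.69917341e-02,
        2.90209427e-02, -7.12144924e-05]), 'tool_pos': array([ 0.20332681, -0.56427423,  0.40378171]), 'orientation': array([-3.09310464e+00, -5.40211238e-01,  2.61101376e-04]), 'force': array([0.00115395, 0.128794  , 0.67062034]), 'wrist_torque': array([ 0.04586305,  0.04529513, -0.04485781]), 'gripper_force': 0.0, 'opening': 0.09263101945468646}
```

View pics/top0.png

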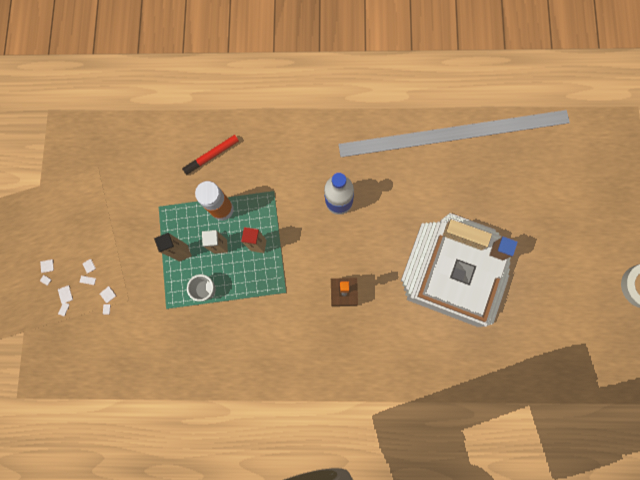

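View pics/side0.png

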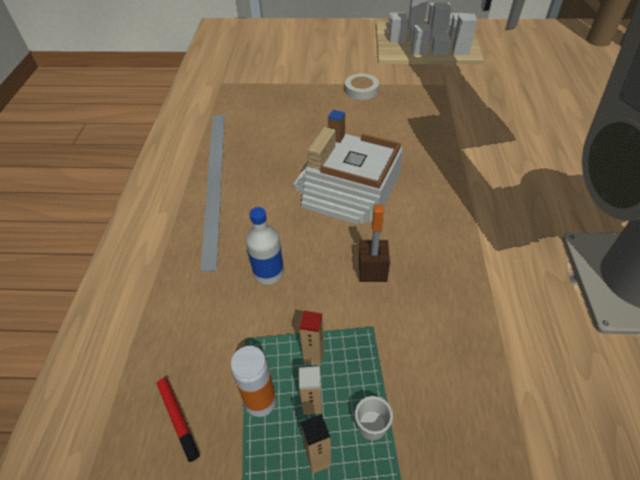

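The top view shows the shaft at about (463,271), the twin's roof at (508,246) and the rod handle at (345,287). The black, white and red towers are at (165,242), (210,238) and (251,237). The side view agrees with this.

```bash
cat > h.py <<'E'
import numpy as np, cv2
from plant import readout, read_camera, get_calibration
def back(n,uv,z):
    c=get_calibration(n); f=240/np.tan(np.radians(c["fovy"]/2)); P=c["pose"]
    d=P[:3,:3]@np.array([(uv[0]-c["cx"])/f,(uv[1]-c["cy"])/f,1]); o=P[:3,3]
    return (o+d*(z-o[2])/d[2])[:2]
def proj(n,p):
    c=get_calibration(n); f=240/np.tan(np.radians(c["fovy"]/2)); P=c["pose"]
    q=P[:3,:3].T@(np.array(p)-P[:3,3]); return np.array([c["cx"]+f*q[0]/q[2],c["cy"]+f*q[1]/q[2]])
E
python3 - <<'E'
from h import *
im=cv2.imread("pics/top0.png")
a=cv2.resize(im[205:330,400:530],None,fx=4,fy=4,interpolation=cv2.INTER_CUBIC)
b=cv2.resize(im[225:262,150:270],None,fx=6,fy=6,interpolation=cv2.INTER_CUBIC)
c=cv2.resize(im[270:312,325:365],None,fx=6,fy=6,interpolation=cv2.INTER_CUBIC)
o=np.zeros((600,800,3),np.uint8)
o[:500*580//580,:520]=a; o[:252,540:780]=c
cv2.imwrite("pics/z1.png",o[:500]); cv2.imwrite("pics/z2.png",b)
E
```

```text
(no output)
```

View pics/z1.png

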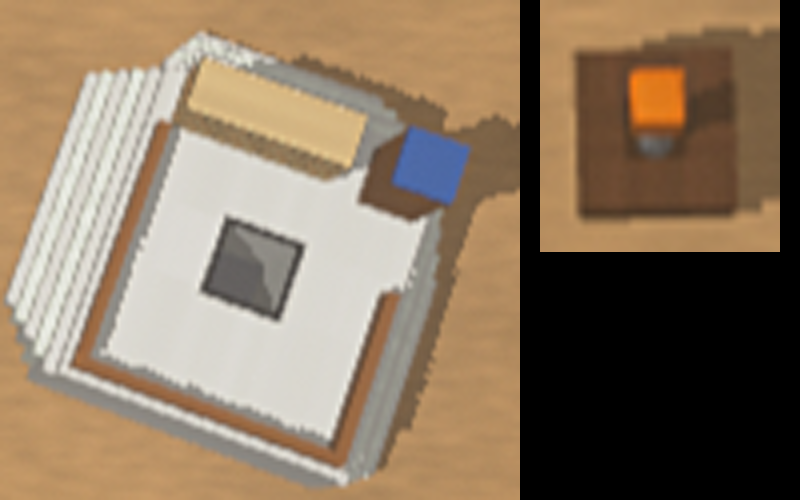

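View pics/z2.png

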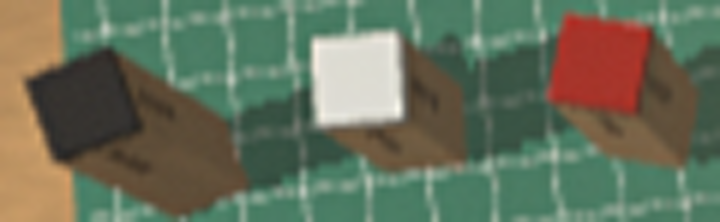

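The crops show clear roof and shaft corners. In z1 the shaft corners are (228,215), (304,243), (278,320) and (201,292), and the handle top is centred at (657,94). z2 gives the roof quads of the three towers.

Run:
```python
from h import *
def go(name,q,s,off,z,n="top"):
    uv=[((x+.5)/s-.5+off[0],(y+.5)/s-.5+off[1]) for x,y in q]
    P=np.array([back(n,p,z) for p in uv]); e=np.roll(P,-1,0)-P
    yaw=np.degrees(np.angle(np.mean(np.exp(4j*np.arctan2(e[:,1],e[:,0]))))/4)
    print(name,P.mean(0).round(4),"sides",(np.linalg.norm(e,axis=1)*1e3).round(1),"yaw%90",yaw.round(1)); return P.mean(0)
A=(400,205);B=(150,225);C=(325,270)
s=go("shaft",[(228,215),(304,243),(278,320),(201,292)],4,A,.08)
t=go("twin",[(412,126),(470,147),(451,204),(393,186)],4,A,.14)
print("dist",np.linalg.norm(s-t),"exp",np.hypot(62,50), "x-axis yaw",np.degrees(np.arctan2(*(t-s)[::-1])-np.arctan2(-50,62)))
go("handle",[(90,67),(145,67),(145,122),(90,122)],6,C,.17)
go("stand",[(37,50),(195,50),(195,210),(37,210)],6,C,.06)
go("black",[(25,82),(112,47),(140,128),(62,162)],6,B,.133)
go("white",[(310,38),(401,30),(407,121),(315,128)],6,B,.103)
go("red",[(565,13),(652,27),(637,114),(548,100)],6,B,.118)
# side view cross-check
for nm,uv,z in (("shaft",(355,159),.08),("twin",(337,116),.14),("white",(310,376),.103),("red",(312,321),.118),("black",(315,427),.133),("handle",(378,208),.17)):
    print("side",nm,back("side",uv,z).round(3))
from scipy.spatial.transform import Rotation as R
st=readout.read_state(); print(R.from_rotvec(st["orientation"]).as_matrix().round(3))
```

```text
shaft [ 0.5202 -0.2381] sides [38.1 39.5 38.3 39.8] yaw%90 -20.7
twin [ 0.5592 -0.3068] sides [27.3 28.  26.8 29.4] yaw%90 -20.0
dist 0.07905482010973358 exp 79.64923100695951 x-axis yaw -21.481506450240524
handle [ 0.4842 -0.0106] sides [16. 16. 16. 16.] yaw%90 0.1
stand [ 0.4834 -0.0109] sides [51.6 51.9 51.1 51.9] yaw%90 0.1
black [0.5676 0.3255] sides [28.9 27.6 26.1 28.5] yaw%90 24.1
white [0.5813 0.2478] sides [29.4 29.8 29.6 29.5] yaw%90 5.4
red [0.5836 0.1674] sides [28.1 28.1 28.6 28.3] yaw%90 -8.8
side shaft [ 0.519 -0.237]
side twin [ 0.558 -0.3  ]
side white [0.58  0.246]
side red [0.582 0.169]
side black [0.568 0.324]
side handle [ 0.485 -0.01 ]
[[ 0.941  0.339 -0.   ]
 [ 0.339 -0.941  0.002]
 [ 0.    -0.002 -1.   ]]
```

```bash
python3 -m handwheel '[[2.7,5.33,0,-0.035,0],[2.7,5.33,0,-0.035,0],[2.7,5.33,0,-0.035,0],[2.7,5.33,0,-0.035,0],[2.7,5.33,0,-0.035,0],[2.7,5.33,0,-0.035,0],[2.7,5.33,0,-0.035,0],[2.7,5.33,0,-0.035,0],[2.7,5.33,0,-0.035,0],[2.7,5.33,0,-0.033,0]]' 20
```

```text
t: 1.35
tool_pos: [0.4738, -0.0295, 0.4046]
orientation: [3.141, -0.005, 0.0]
force: [0.9, -1.2, 0.1]
opening: 0.0934
gripper_force: 0.0
```

```bash
python3 -m handwheel '[[1.1,2.0,0,0,0.4],[0,0,0,0,0.4]]'
```

```text
t: 1.6
tool_pos: [0.4846, -0.01, 0.4042]
orientation: [-3.141, -0.001, 0.002]
force: [-0.1, 0.3, 0.2]
opening: 0.0778
gripper_force: 0.0
```

```bash
python3 -m handwheel '[[-0.05,-0.08,-4,0,0.4],[0,0,-4,0,0.4],[0,0,-1.2,0,0.4],[0,0,0,0,0.7],[0,0,0,0,1],[0,0,0,0,1],[0,0,0,0,1],[0,0,0,0,1],[0,0,0,0,1]]' 25
```

```text
t: 2.72
tool_pos: [0.4842, -0.0123, 0.3134]
orientation: [3.141, -0.003, 0.002]
force: [-0.5, -0.2, 4.6]
opening: 0.0163
gripper_force: 25.0
```

```bash
python3 -m handwheel '[[0,0,-0.05,0,1],[0,0,2,0,1],[0,0,5,0,1],[0,0,5,0,1],[0.6,-3.8,0,0,1],[0.6,-3.8,0,0,1],[0.6,-3.8,0,0,1],[0.6,-3.8,0,0,1],[0.6,-3.8,0,0,1],[0.6,-3.8,0,0,1]]'; python3 -m handwheel '[[0,0.1,0,0,1],[0,0,0,0,1],[0,0,0,0,1]]'
python3 - <<'E'
from h import *
a=read_camera("top")[:,:,::-1]; b=read_camera("side")[:,:,::-1]
o=np.zeros((480,800,3),np.uint8)
o[:,:400]=cv2.resize(a[210:330,400:500],None,fx=4,fy=4,interpolation=cv2.INTER_CUBIC)
o[:,400:]=cv2.resize(b[80:200,310:410],None,fx=4,fy=4,interpolation=cv2.INTER_CUBIC)
cv2.imwrite("pics/r1.png",o)
E
```

```text
t: 3.98
tool_pos: [0.5199, -0.2415, 0.4316]
orientation: [-3.141, 0.003, 0.001]
force: [0.8, -0.2, -0.1]
opening: 0.0157
gripper_force: 25.0
t: 4.35
tool_pos: [0.5199, -0.2383, 0.4321]
orientation: [-3.141, 0.002, 0.0]
force: [-0.4, -0.5, -1.5]
opening: 0.0161
gripper_force: 25.0
```

View pics/r1.png

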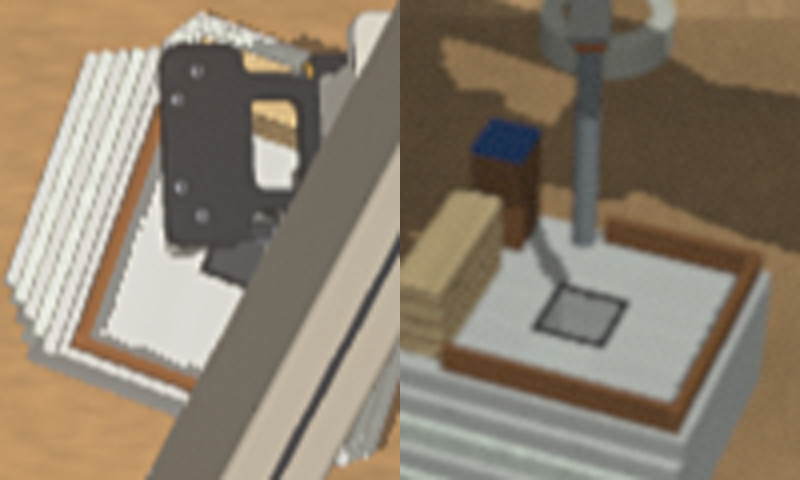

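The side crop shows the rod hanging vertical with its tip at about (356,139), behind and above the shaft as expected for its height. I'll compare that with the prediction and then lower it.

```bash
python3 - <<'E'
from h import *
print(proj("side",(.52,-.238,.129)), back("side",(356.2,139.5),.129))
E
python3 -m handwheel '[[0,-0.0,-4,0,1],[0,0,-3,0,1],[0,0,-1,0,1],[0,0,-0.5,0,1],[0,0,0,0,1]]'
```

```text
[355.37511588 139.39922365] [ 0.5183695  -0.23771351]
t: 5.08
tool_pos: [0.5202, -0.2393, 0.3483]
orientation: [3.141, -0.003, 0.002]
force: [-0.1, 0.4, -0.7]
opening: 0.0158
gripper_force: 25.0
```

```bash
python3 -m handwheel '[[0,0,-0.25,0,1],[0,0,-0.25,0,1],[0,0,-0.25,0,1],[0,0,0,0,1],[0,0,0,0,1]]'
```

```text
t: 5.7
tool_pos: [0.5199, -0.2393, 0.3397]
orientation: [-3.142, 0.004, 0.0]
force: [0.5, -0.0, 0.5]
opening: 0.0161
gripper_force: 25.0
```

```bash
python3 -m handwheel '[[0,0,-0.4,0,1],[0,0,-0.4,0,1],[0,0,-0.2,0,1],[0,0,-0.2,0,1],[0,0,-0.2,0,1],[0,0,-0.1,0,1],[0,0,0,0,1],[0,0,0,0,1]]'
```

```text
t: 6.7
tool_pos: [0.5199, -0.2393, 0.3248]
orientation: [3.142, -0.003, 0.0]
force: [0.0, 0.3, -0.7]
opening: 0.0161
gripper_force: 25.0
```

```bash
python3 -m handwheel '[[0,0,-0.4,0,1],[0,0,-0.4,0,1],[0,0,-0.2,0,1],[0,0,-0.1,0,1],[0,0,0,0,1]]';python3 -m handwheel '[[0,0,-0.1,0,1],[0,0,-0.05,0,1],[0,0,0,0,1],[0,0,0,0,1],[0,0,0,0,1]]'
```

```text
t: 7.32
tool_pos: [0.5199, -0.2393, 0.3138]
orientation: [3.142, -0.004, 0.0]
force: [0.3, 0.2, -1.3]
opening: 0.0162
gripper_force: 25.0
t: 7.95
tool_pos: [0.5201, -0.2393, 0.3134]
orientation: [3.141, -0.003, 0.001]
force: [-2.7, 1.0, 5.7]
opening: 0.0161
gripper_force: 25.0
```

Contact: the push force rose to about 6 N and z stopped at the 70 mm depth, so the black tower is the one to use. Returning the rod.

```bash
python3 -m handwheel '[[0,0,0,0,1],[0,0,0,0,1],[0,0,3,0,1],[0,0,5,0,1],[0,0,4,0,1],[-0.6,3.8,0,0,1],[-0.6,3.8,0,0,1],[-0.6,3.8,0,0,1],[-0.6,3.8,0,0,1],[-0.6,3.8,0,0,1]]'; python3 -m handwheel '[[-0.6,3.75,0,0,1],[0,0,0,0,1],[0,0,0,0,1],[0,0,0,0,1]]'
```

```text
t: 9.2
tool_pos: [0.4895, -0.0481, 0.4323]
orientation: [3.142, -0.004, 0.001]
force: [0.2, 0.6, 0.7]
opening: 0.0159
gripper_force: 25.0
t: 9.7
tool_pos: [0.484, -0.0127, 0.4322]
orientation: [3.141, -0.005, -0.0]
force: [-0.2, -1.0, -1.8]
opening: 0.0157
gripper_force: 25.0
```

```bash
python3 -m handwheel '[[0,0.1,-3,0,1],[0,0,-2.6,0,1],[0,0,-1,0,1],[0,0,-1.5,0,1],[0,0,-1.5,0,1],[0,0,-1.5,0,1],[0,0,-0.6,0,1],[0,0,0,0,1],[0,0,0,0,1]]'
```

```text
t: 10.82
tool_pos: [0.4841, -0.0108, 0.3158]
orientation: [3.141, -0.003, 0.001]
force: [1.0, 0.9, -0.5]
opening: 0.0161
gripper_force: 25.0
```

```bash
python3 -m handwheel '[[0,0,-0.15,0,1],[0,0,-0.1,0,1],[0,0,0,0,1],[0,0,0,0,0.5],[0,0,0,0,0.5],[0,0,0,0,0.5],[0,0,3,0,0.5],[0,0,5,0,0.5],[0,0,5,0,0.5],[0,0,0,0,0.5]]'
python3 - <<'E'
from h import *
a=read_camera("top")[:,:,::-1]; b=read_camera("side")[:,:,::-1]
o=np.zeros((480,800,3),np.uint8)
o[:,:400]=cv2.resize(a[170:290,140:240],None,fx=4,fy=4,interpolation=cv2.INTER_CUBIC)
o[:,400:]=cv2.resize(b[180:300,330:430],None,fx=4,fy=4,interpolation=cv2.INTER_CUBIC)
cv2.imwrite("pics/r2.png",o)
print("bk", back("top",(206,187),.14))
E
```

```text
t: 12.08
tool_pos: [0.4848, -0.0109, 0.4479]
orientation: [3.14, -0.003, 0.013]
force: [0.5, -0.4, 0.6]
opening: 0.0462
gripper_force: 0.0
bk [0.67176342 0.24926031]
```

View pics/r2.png

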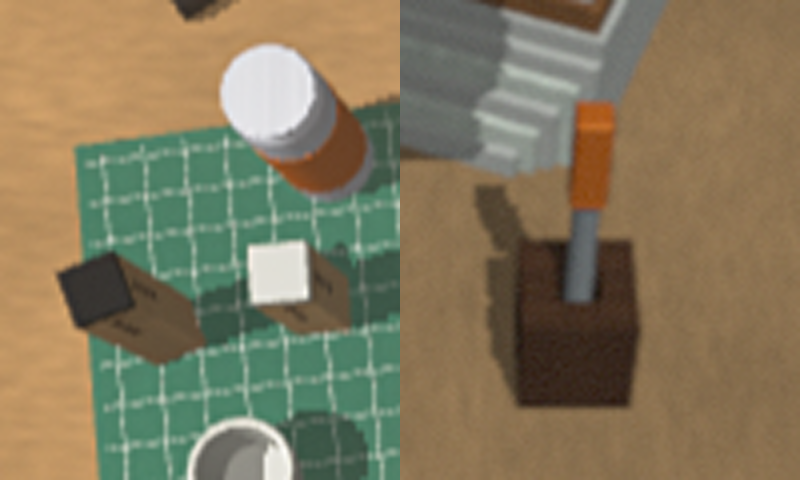

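The rod is upright in its stand (right crop). The left crop shows the black tower's roof corners at (57,273), (114,250), (134,306) and (82,330), unmoved.

```bash
python3 - <<'E'
from h import *
q=[(57,273),(114,250),(134,306),(82,330)]
P=np.array([back("top",((x+.5)/4-.5+140,(y+.5)/4-.5+170),.133) for x,y in q]);e=np.roll(P,-1,0)-P
print(P.mean(0),np.degrees(np.arctan2(e[:,1],e[:,0]))%90)
im=cv2.imread("pics/top0.png")[225:262,150:180]; g=cv2.resize(im,None,fx=8,fy=8,interpolation=cv2.INTER_CUBIC)
m=(g.max(2)<62).astype(np.uint8); n,l,s,c=cv2.connectedComponentsWithStats(m); i=1+s[1:,4].argmax()
r=cv2.minAreaRect(np.argwhere(l==i)[:,::-1].astype(np.float32)); print(r)
P=np.array([back("top",((x+.5)/8-.5+150,(y+.5)/8-.5+225),.133) for x,y in cv2.boxPoints(r)]);e=np.roll(P,-1,0)-P
print(P.mean(0),np.degrees(np.arctan2(e[:,1],e[:,0]))%90)
E
python3 -m handwheel '[[1.18,4.8,0,0.06,0.35],[1.18,4.8,0,0.06,0.35],[1.18,4.8,0,0.06,0.35],[1.18,4.8,0,0.06,0.35],[1.18,4.8,0,0.06,0.35],[1.18,4.8,0,0.06,0.35],[1.18,4.8,0,0.05,0.35],[0,0,0,0,0.35],[0,0,0,0,0.35]]'
```

```text
[0.56755807 0.32532296] [22.67151668 22.55736545 25.53477926 26.68213863]
((114.25698852539062, 139.8401641845703), (118.41376495361328, 124.12059020996094), 68.32534790039062)
[0.56759372 0.32526406] [22.35514843 24.47734328 22.28549495 24.78130397]
t: 13.3
tool_pos: [0.5662, 0.325, 0.4404]
orientation: [3.075, 0.636, -0.005]
force: [-0.1, -0.4, 0.1]
opening: 0.0603
gripper_force: 0.0
```

```bash
python3 -m handwheel '[[0.14,0.03,-5,0,0.35],[0,0,-5,0,0.35],[0,0,-4,0,0.35],[0,0,-1.8,0,0.35],[0,0,0,0,0.35],[0,0,0,0,0.6],[0,0,0,0,1],[0,0,0,0,1],[0,0,0,0,1],[0,0,0,0,1]]' 20
```

```text
t: 14.55
tool_pos: [0.5681, 0.3256, 0.2855]
orientation: [-3.076, -0.636, -0.002]
force: [-1.0, 0.4, 4.2]
opening: 0.0275
gripper_force: 20.0
```

```bash
python3 -m handwheel '[[0,0,1,0,1],[0,0,3,0,1],[0,0,5,0,1],[0,0,5,0,1],[0,0,4,0,1],[0,0,0,0,1]]' 30; python3 -m handwheel '[[-0.25,-3,0,-0.06,1],[-0.4,-5,0,-0.07,1],[-0.4,-5,0,-0.07,1],[-0.4,-5,0,-0.07,1],[-0.4,-5,0,-0.07,1],[-0.4,-5,0,-0.07,1],[-0.4,-5,0,-0.07,1],[-0.4,-5,0,-0.07,1],[-0.4,-5,0,-0.07,1],[-0.4,-5,0,-0.07,1]]';  python3 -m handwheel '[[-0.4,-5,0,-0.07,1],[-0.3,-3,0,-0.02,1],[0,0,0,0,1],[0,0,0,0,1],[0,0,0,0,1]]'
```

```text
t: 15.3
tool_pos: [0.5683, 0.3257, 0.4703]
orientation: [-3.075, -0.636, -0.013]
force: [-0.1, 1.2, -1.2]
opening: 0.028
gripper_force: 30.0
t: 16.55
tool_pos: [0.5287, -0.1559, 0.463]
orientation: [-3.109, 0.445, 0.004]
force: [0.3, -0.1, 0.1]
opening: 0.0278
gripper_force: 30.0
t: 17.18
tool_pos: [0.5226, -0.2333, 0.4644]
orientation: [-3.087, 0.579, 0.001]
force: [-0.1, 0.5, -1.3]
opening: 0.0278
gripper_force: 30.0
```

```bash
python3 -m handwheel '[[-0.26,-0.48,0,0.006,1],[0,0,-4,0,1],[0,0,-3,0,1],[0,0,-1.2,0,1],[0,0,0,0,1],[0,0,0,0,1],[0,0,0,0,1]]'
python3 - <<'E'
from h import *
b=read_camera("side")[:,:,::-1]
cv2.imwrite("pics/s3.png",cv2.resize(b[80:180,300:410],None,fx=6,fy=6,interpolation=cv2.INTER_CUBIC))
p=readout.read_state()["tool_pos"]; print(p)
a=np.radians(-20.7);R=np.array([[np.cos(a),-np.sin(a)],[np.sin(a),np.cos(a)]])
for nm,c,h,z in (("foot",p[:2],.014,p[2]-.2825),("shaft",(.52,-.2381),.0195,.08)):
    for d in((1,1),(1,-1),(-1,-1),(-1,1)):
        q=np.array(c)+R@(np.array(d)*h); print(nm,d,((proj("side",(*q,z))-(300,80)+.5)*6-.5).round(0))
E
```

```text
t: 18.05
tool_pos: [0.5202, -0.2395, 0.3844]
orientation: [3.088, -0.572, 0.004]
force: [-0.3, -1.1, -1.1]
opening: 0.0281
gripper_force: 30.0
[ 0.52011623 -0.23944882  0.38413961]
foot (1, 1) [278. 437.]
foot (1, -1) [308. 388.]
foot (-1, -1) [385. 407.]
foot (-1, 1) [356. 457.]
shaft (1, 1) [257. 495.]
shaft (1, -1) [298. 427.]
shaft (-1, -1) [404. 454.]
shaft (-1, 1) [364. 523.]
```

View pics/s3.png

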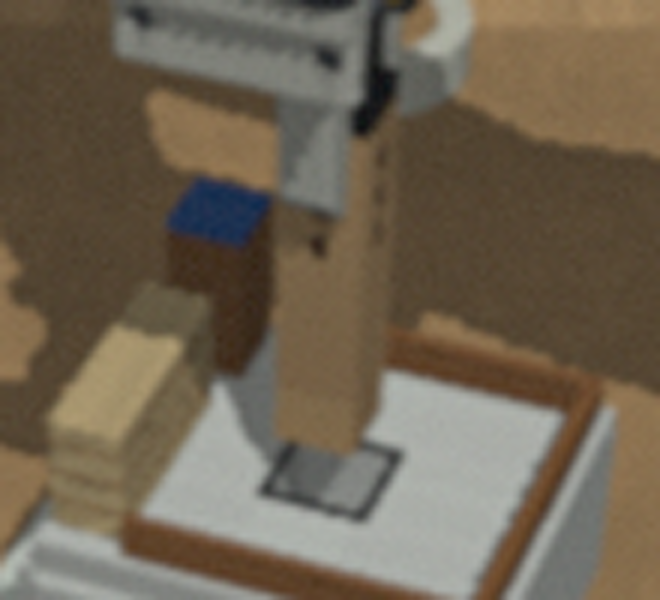

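The side crop matches the prediction to about 2 px. The foot corners are at (277,435) and (357,455), and the shaft corners at (262,493), (364,521) and (402,455), so the tower is aligned.

```bash
python3 -m handwheel '[[0,0.12,-1,0,1],[0,0,-1,0,1],[0,0,-0.5,0,1],[0,0,-0.5,0,1],[0,0,-0.5,0,1],[0,0,0,0,1],[0,0,0,0,1]]'
```

```text
t: 18.98
tool_pos: [0.5199, -0.2381, 0.348]
orientation: [3.089, -0.572, 0.001]
force: [0.5, -0.1, -0.7]
opening: 0.0277
gripper_force: 30.0
```

Foot is 14 mm inside with no contact. Continuing to just above the floor (TCP 0.2925 at contact).

```bash
python3 -m handwheel '[[0,0,-1,0,1],[0,0,-1,0,1],[0,0,-1,0,1],[0,0,-1,0,1],[0,0,-0.8,0,1],[0,0,-0.4,0,1],[0,0,0,0,1],[0,0,0,0,1]]'
```

```text
t: 19.98
tool_pos: [0.52, -0.2382, 0.2962]
orientation: [3.089, -0.572, 0.001]
force: [-1.1, 0.1, -0.8]
opening: 0.0279
gripper_force: 30.0
```

```bash
python3 -m handwheel '[[0,0,-0.1,0,1],[0,0,-0.1,0,1],[0,0,-0.05,0,1],[0,0,0,0,1],[0,0,0,0,1]]'
```

```text
t: 20.6
tool_pos: [0.5198, -0.2381, 0.2933]
orientation: [3.089, -0.572, 0.0]
force: [0.0, 0.4, -0.1]
opening: 0.0273
gripper_force: 30.0
```

```bash
python3 -m handwheel '[[0,0,-0.1,0,1],[0,0,-0.05,0,1],[0,0,0,0,1],[0,0,0,0,1]]'
```

```text
t: 21.1
tool_pos: [0.5199, -0.2382, 0.2925]
orientation: [3.089, -0.572, 0.001]
force: [-2.0, -0.3, 4.1]
opening: 0.0277
gripper_force: 30.0
```

Floor contact at the predicted height (+5 N). Releasing gently and withdrawing.

```bash
python3 -m handwheel '[[0,0,0,0,0.62],[0,0,0,0,0.5],[0,0,0,0,0.4],[0,0,0,0,0.4],[0,0,2,0,0.4],[0,0,4,0,0.4],[0,0,5,0,0.4],[0,0,4,0,0.4],[-2,4,0,0,0.4],[-2,5,0,0,0.4]]'; python3 -m handwheel '[[0,6,0,0,0.4],[0,6,0,0,0.4],[0,5,0,0,0.4],[0,0,0,0,0.4],[0,0,0,0,0.4]]'
python3 - <<'E'
from h import *
a=read_camera("top")[:,:,::-1]; b=read_camera("side")[:,:,::-1]
o=np.zeros((480,800,3),np.uint8)
o[:,:400]=cv2.resize(a[200:320,420:520],None,fx=4,fy=4,interpolation=cv2.INTER_CUBIC)
o[:,400:]=cv2.resize(b[80:320,260:460],None,fx=2,fy=2,interpolation=cv2.INTER_CUBIC)
cv2.imwrite("pics/f.png",o)
E
```

```text
t: 22.35
tool_pos: [0.4793, -0.1478, 0.4442]
orientation: [3.088, -0.575, 0.005]
force: [-0.1, 0.6, 0.6]
opening: 0.0563
gripper_force: 0.0
t: 22.98
tool_pos: [0.4798, 0.0217, 0.4429]
orientation: [3.089, -0.571, 0.002]
force: [0.3, 0.3, 1.1]
opening: 0.0559
gripper_force: 0.0
```

View pics/f.png

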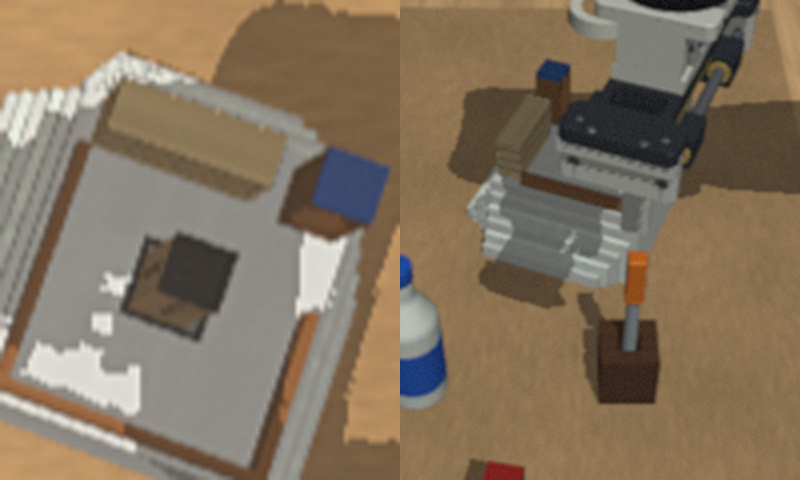

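The top crop shows the black roof at about (199,272), upright in the shaft. The rod is standing in its stand and the robot is clear.

Run:
```python
from h import *
from plant import job
p=back("top",(199.5/4-.5+420,272.5/4-.5+200),.14); print(p)
if np.linalg.norm(p-[.52,-.238])<.006: print(job.close_job())
```

```text
[ 0.51972514 -0.23644808]
the job is handed in; nothing more can be done
None
```

The shaft measured 70 mm deep, the rod is back in its stand, and the black-roofed tower stands released in the shaft within about 2 mm of its centre; the job is handed in, though no verdict came back.

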